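# Lock the keyhole nest plate onto the headed stud of the inspection fixture

### The arm

A 6-joint arm with a two-finger parallel gripper is mounted at the origin on the work surface. World frame = base frame: x ahead of the robot, y to its left, z up, the work surface at z = 0. Lengths are in m, angles in rad, forces in N, time in s.
With the tool pointing down it reaches from about 0.425 to 1.125 m from the base axis. Payload 14.9 kg.
Tool frame: the origin (TCP) lies on the centre line of the jaws, within the pads' length; the fingertips stand 19 mm ahead of it and the grasp point (between the pads) is the TCP (arm.tips_ahead is the distance from the TCP to the fingertips, in m); z points along the fingers, y is the line along which they close (so a half turn about z gives the same grasp; the last joint's range is limited). The gripper opens to 91 mm and grips with 3 to 60 N. Pads are 32 mm wide; open, the fingers measure 118 mm over their backs; the gripper's body (76 mm by 178 mm) begins 60 mm behind the grasp point.
Start: joints at [-1.324, 0.379, 1.734, -0, 1.028, -0.033], TCP at [0.193, -0.673, 0.233] pointing down, gripper open.
Joint ranges: [-2.77, 2.77], [-0.74, 2.19], [0, 2.66], [-1.06, 4.2], [0.31, 2.87], [-3.08, 3.08]. Speed limits (rad/s): [1.89, 1.89, 2.39, 3.14, 3.14, 3.14].

### API

Orientations are given as [roll, pitch, yaw] about the fixed x, y, z axes, in that order (R = Rz(yaw) Ry(pitch) Rx(roll)).
In Python, from cell import arm gives the robot as it stands. The module is installed in compiled form; this text tells all that it offers.
- The arm moves only by the shell command python3 -m inch 'ROWS' [FORCE]. ROWS is JSON, a list of rows, each an object with "claw": the opening in per cent of the stroke, from 0 (shut) to 100 (fully open); "xyz": the shift along the tool's x, y, z in mm, a list of three; "spin": the turn about the tool's z in rad. A call has exactly 10 rows; each row is the pose to reach, as a shift and turn from the pose commanded when the call began, along the tool's axes at that moment; what a row does not reach only later rows make up. A row lasts 1/10 s, in which the tool goes at most 50 mm and 8.59 degrees, less where a joint would pass 70% of its speed; a pose out of reach is approached as far as the arm can. A call with a gripper value outside its range is refused whole. The fingers move at their own pace and stop on an object; FORCE is the grip in N (left out, the last holds). Time passes only in rows, so rows that repeat a pose let the fingers close, or fill a call up. It gives the time, the measured TCP pose, the force, the opening and the grip force at its end, in the units of the state.
- arm.get_state(): the state, without advancing time (a new reading comes with each control period).
- arm.read_camera(name): name is "side" or "top" or "wrist"; returns a dict with "color" (384x512x3 uint8, red, green, blue), "depth" (384x512 float32, m along the optical axis (not along the pixel's ray), 0 where there is no reading), "fx", "fy", "cx", "cy" (pixels), "eye" and "rotation" of the camera in the world; the wrist camera has in their place "tool_from_camera" (4x4, takes a point from camera to tool coordinates, whose origin is the TCP and whose axes are the flange's). Camera axes: x right, y up, looking along -z (the intrinsics and any distortion apply to the point x, -y, -z); pixel columns grow to the right and rows downward; lengths in m; the calibration is good to about 2 mm. A picture is of the moment at which its call begins: read the wrist's pose just before it.
- arm.hand_in(): hands the job in; it is judged then, once.
The state is a dict: "clock": time; "q": joint angles; "qvel": joint speeds; "tau": joint torques, N m; "eef_pos": TCP position; "orientation": TCP orientation; "wrist_force": force on the tool from outside, world axes, zero at the start; "torque": the same for the moment, N m; "finger_gap": finger opening in m; "finger_force": force on a finger pad.
Only numpy, scipy, OpenCV 4.12 (cv2) and the standard library are available. Lean on these libraries where they do the work, as an engineer would, in place of code of your own. Each camera call takes 0.05 s, during which the arm holds its last target. There are 200 camera calls.

### The job

Mount the blue nest plate on the grey inspection fixture: slip the big end of its keyhole over the brass-headed stud, then slide the plate along so that the stud sits at the closed end of the narrow slot, locked under the head. Leave the plate lying flat on the fixture and square with it, and do not disturb the orange plate, which has only a plain hole.

Things in the scene. Friction and masses are not known exactly. Their poses are not given: they have to be found in the camera images.
- blue_plate_grip (a point): Centre of the metal grip block (50 x 24 x 48 mm high; grip its 24 mm width, along y) on the blue plate, 32 above its underside. Plate: plastic, 8 thick, 190 (x) by 100 (y), flat on bench, 0.3 kg; all in mm. x runs from grip to keyhole, z up; it reaches 121 to +x, 69 to -x of here. Keyhole: opening 48 across, centred 56 to +x, funnelling into an 18 wide slot closed 110 to +x.
- slot_end (a point): On the blue plate's underside, mid-slot, 10 mm short of its closed end: where the stud's axis comes when the plate is locked. 100 mm to +x of, and 32 mm below, the centre of the grip block; 44 mm to +x of the centre of the keyhole's big opening. Axes as the plate's.
- stud_foot (a point): Foot of the stud, on the top face of the fixture: a fixed grey slab 230 (x) x 140 (y) x 20 mm high whose top reaches 75 to +x, 155 to -x, 70 to either side of here. Upright stud: steel neck 10 across, 18 high, then brass head 28 across, 8 thick. x along the slab, z up; at the start its x and the plates' x point away from the robot within 20 degrees.
- orange_plate_grip (a point): Centre of the grip block of the orange plate, a bystander: same size and shape as the blue plate, 32 mm above its underside, but with a plain round hole and no slot. Axes as the blue plate's.
Not all that is in view belongs to the job. What is shaped like the part that bears blue_plate_grip but turquoise is not meant.

How it is judged:
By the outcome, as a careful person would: the job done as asked, in the order asked, and still so for the second after the job is handed in, with the robot touching nothing.
It also fails if it takes over 43 s, if anything falls off the work surface, if the arm or the gripper's body presses on something with over 40 N, if the wrist force passes 120 N, or if a joint passes its speed limit or range.

## Working session

There is one attempt and no reset: what is moved stays moved. The work goes in short steps, Python scripts to look and compute and a shell command to move; the robot and the scene stay as the last step left them, time stands still between calls to the robot, and variables do not carry over. Pictures are saved under pics/ and viewed, at most 10 in all, crops included, and the job is handed in when it is done.

```bash
mkdir -p pics; cat > h.py <<'E'
import numpy as np, cv2
from cell import arm
from scipy.spatial.transform import Rotation as R
def snap(n):
    s=arm.get_state(); c=arm.read_camera(n)
    if n=="wrist":
        T=np.eye(4); T[:3,:3]=R.from_euler('xyz',s['orientation']).as_matrix(); T[:3,3]=s['eef_pos']
        T=T@np.array(c['tool_from_camera']); c['eye']=T[:3,3]; c['rotation']=T[:3,:3]
    c['eye']=np.array(c['eye']); c['rotation']=np.array(c['rotation']).reshape(3,3)
    return c
def world(c):  # HxWx3 points from depth
    d=c['depth']; v,u=np.mgrid[:384,:512]
    p=np.stack([(u-c['cx'])/c['fx']*d,-(v-c['cy'])/c['fy']*d,-d],-1)
    return p@c['rotation'].T+c['eye']
def plane(c,uv,z):
    uv=np.asarray(uv,float).reshape(-1,2)
    r=np.stack([(uv[:,0]-c['cx'])/c['fx'],-(uv[:,1]-c['cy'])/c['fy'],-np.ones(len(uv))],-1)@c['rotation'].T
    return c['eye']+r*((z-c['eye'][2])/r[:,2])[:,None]
E
python3 - <<'E'
from h import *
ims=[]
for n in("top","side"):
    c=snap(n); np.save(f'{n}.npy',c,allow_pickle=True)
    cv2.imwrite(f'pics/{n}0.png',c['color'][:,:,::-1])
    print(n,c['eye'],c['fx'],[k for k in c], (c['depth']>0).mean())
print(arm.get_state())
E
```

```text
Traceback (most recent call last):
  File "h.py", line 9, in snap
    c['eye']=np.array(c['eye']); c['rotation']=np.array(c['rotation']).reshape(3,3)
                                               ~~~~~~~~~~~~~~~~~~~~~~~~~~~~~~~^^^^^
ValueError: cannot reshape array of size 3 into shape (3,3)
```

```bash
sed -i "s/c\['rotation'\]=np.array(c\['rotation'\]).reshape(3,3)/r=np.array(c['rotation']); c['rotation']=R.from_euler('xyz',r).as_matrix() if r.size==3 else r/" h.py
python3 - <<'E'
from h import *
ims=[]
for n in("top","side"):
    c=snap(n); np.save(f'{n}.npy',c,allow_pickle=True)
    cv2.imwrite(f'pics/{n}0.png',c['color'][:,:,::-1])
    print(n,c['eye'],c['rotation'].round(3).tolist(),c['fx'],[k for k in c], (c['depth']>0).mean())
    print(world(c)[[100,200,300,350],[256,256,256,256]].round(3).tolist())
print(arm.get_state())
E
```

```text
top [ 0.37715744 -0.00235043  1.07709396] [[-0.016, 0.991, -0.136], [-1.0, -0.017, -0.007], [-0.009, 0.136, 0.991]] 497.5672849350341 ['color', 'depth', 'fx', 'fy', 'cx', 'cy', 'eye', 'rotation'] 0.9960225423177084
[[0.728, -0.005, 0.001], [0.501, -0.001, 0.015], [0.289, 0.002, 0.0], [0.245, 0.002, 0.332]]
side [ 0.42253998 -0.57121947  0.43016118] [[0.987, 0.091, -0.135], [-0.163, 0.528, -0.833], [-0.004, 0.844, 0.536]] 360.1414062405694 ['color', 'depth', 'fx', 'fy', 'cx', 'cy', 'eye', 'rotation'] 0.9958648681640625
[[0.602, 0.56, 0.066], [0.524, 0.08, -0.001], [0.48, -0.197, -0.001], [0.466, -0.281, -0.0]]
{'clock': 0.15, 'q': array([-1.32431459e+00,  3.79262164e-01,  1.73460663e+00,  9.81595805e-07,
        1.02850680e+00, -3.33192820e-02]), 'qvel': array([ 0.00077744, -0.00163647, -0.00273183,  0.00020333, -0.00053787,
       -0.00026826]), 'tau': array([-1.23842172e-03, -7.64125514e+01, -4.34654617e+01,  6.51000836e-02,
        4.10157535e-02, -4.08164681e-05]), 'eef_pos': array([ 0.1932328 , -0.67252798,  0.23247688]), 'orientation': array([-3.14081018e+00, -2.69219577e-05,  2.79800499e-01]), 'wrist_force': array([0.18158891, 0.0246931 , 0.20991351]), 'torque': array([ 0.00015701, -0.02555526, -0.08287491]), 'finger_force': 0.0, 'finger_gap': 0.09094846738367102}
```

View pics/top0.png

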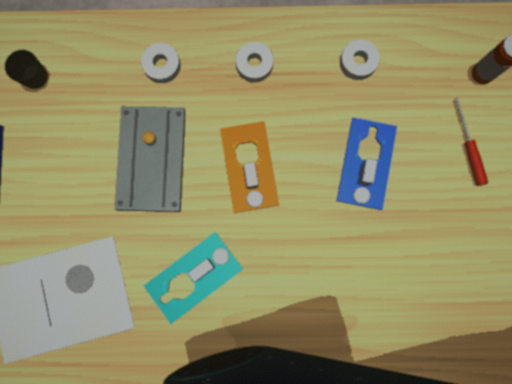

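View pics/side0.png

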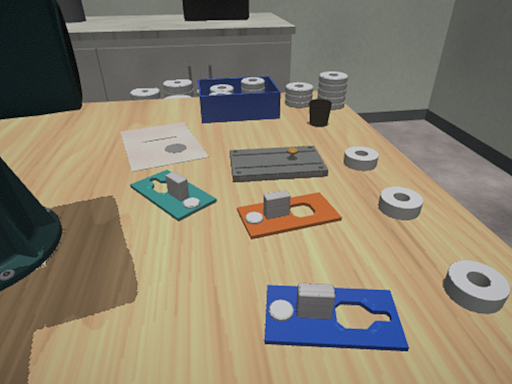

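The top view shows these candidates: the blue keyhole plate at (368,165), the turquoise lookalike at (193,278), the orange plain-hole plate at (250,167), and a blue bin, seen in the side view at (240,98). I choose the blue plate at (368,165). The fixture is at (151,158) and its brass stud at (149,138).

```bash
cat > meas.py <<'E'
from h import *
def rect(c,mask,z):
    cs,_=cv2.findContours(mask.astype(np.uint8),cv2.RETR_EXTERNAL,cv2.CHAIN_APPROX_NONE)
    k=max(cs,key=cv2.contourArea).reshape(-1,2)
    P=plane(c,k,z)[:,:2]
    (cx,cy),(w,h),a=cv2.minAreaRect((P*1000).astype(np.float32))
    if w<h: a+=90; w,h=h,w
    a=(a+90)%180-90
    return np.array([cx,cy])/1000,(w,h),a
def hsv(c): return cv2.cvtColor(np.ascontiguousarray(c['color']),cv2.COLOR_RGB2HSV)
E
python3 - <<'E'
from meas import *
c=np.load('top.npy',allow_pickle=True).item(); H=hsv(c); W=world(c)
h,s,v=H[...,0],H[...,1],H[...,2]
U=np.arange(512)[None]
blue=(abs(h-112)<10)&(s>150)&(U>300)
ctr,sz,a=rect(c,blue,.008); print('blue',ctr,sz,a)
t=np.radians(a); ux=np.array([np.cos(t),np.sin(t)]); print('grip pred',ctr-ux*.026)
org=(abs(h-13)<6)&(s>180)&(U>200)
print('orange',rect(c,org,.008))
g=(s<60)&(v<150)&(W[...,2]>.012)&(W[...,2]<.03)&(U>100)&(U<200)
g=cv2.morphologyEx(g.astype(np.uint8),cv2.MORPH_CLOSE,np.ones((9,9)))
fc,fs,fa=rect(c,g,.02); t=np.radians(fa); fx=np.array([np.cos(t),np.sin(t)]); print('fix',fc,fs,fa,'stud pred',fc+fx*.04)
br=(abs(h-17)<8)&(s>150)&(U>130)&(U<170)&(W[...,2]>.03)
ys,xs=np.nonzero(br); print('stud',plane(c,[xs.mean(),ys.mean()],.046),len(xs),W[br][:,2].mean())
b=(W[...,2]>.045)&(W[...,2]<.075)&(U>335)&(U<400)&(np.arange(384)[:,None]>100)&(np.arange(384)[:,None]<220)
ys,xs=np.nonzero(b); print('block',plane(c,[xs.mean(),ys.mean()],.056),np.median(W[b][:,2]),W[b].mean(0),len(xs))
cv2.imwrite('pics/crop.png',cv2.resize(c['color'][100:220,320:420,::-1],None,fx=5,fy=5))
E
```

```text
blue [ 0.55927686 -0.22619357] (0.0, 0.0) 0.0
grip pred [ 0.53327686 -0.22619357]
orange (array([0.57657483, 0.01313693]), (186.09510803222656, 95.81349182128906), 8.75468635559082)
fix [0.59642639 0.22677664] (229.55816650390625, 140.478271484375) -2.4877243041992188 stud pred [0.63638869 0.22504043]
stud [[0.63566413 0.22555707 0.046     ]] 104 0.05543515234592906
block [[ 0.55430968 -0.23823415  0.056     ]] 0.055451326213406205 [ 0.5544676  -0.23841169  0.05522756] 291
```

View pics/crop.png

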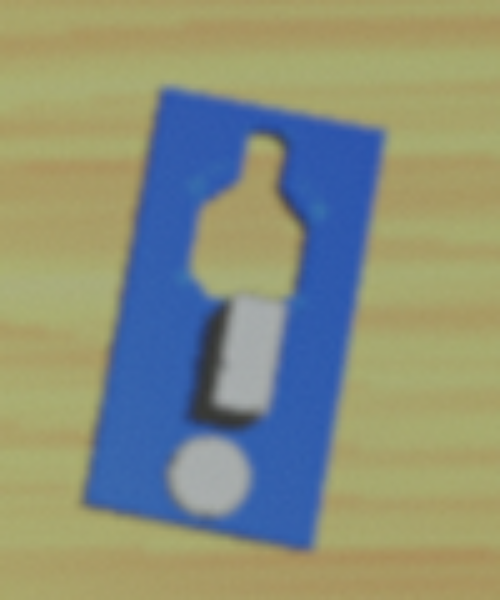

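The crop confirms the blue plate: big opening at about (370,147) in full-image pixels, narrow slot towards the top at (372,130), grip block at (369,171). Next I fix the blue mask and check the stud height.

```bash
python3 - <<'E'
from meas import *
c=np.load('top.npy',allow_pickle=True).item(); H=hsv(c); W=world(c)
h,s,v=H[...,0],H[...,1],H[...,2]; U=np.arange(512)[None]; V=np.arange(384)[:,None]
print(H[190,352],H[138,149],H[160,165])
blue=(h>100)&(h<125)&(s>150)&(U>320)&(U<410)&(V>100)&(V<220)
ctr,sz,a=rect(c,blue,.008); t=np.radians(a); ux=np.array([np.cos(t),np.sin(t)]); print('blue',ctr,sz,a,'grip',ctr-ux*.026, blue.sum())
print(W[132:146,143:156,2].round(3)*1000)
print('slab z',np.median(W[180:200,140:155,2]),W[110:205:15,[128,175],2].round(4).tolist(),'plate z',np.median(W[blue][:,2]))
S=np.load('side.npy',allow_pickle=True).item(); Hs=hsv(S); Ws=world(S)
m=(abs(Hs[...,0]*1.-17)<8)&(Hs[...,1]>150)&(np.hypot(U-293,V-154)<14)
ys,xs=np.nonzero(m); print('side brass',xs.mean(),ys.mean(),ys.min(),ys.max(),len(xs),Ws[m].mean(0),Ws[m][:,2].min(),Ws[m][:,2].max()); print(plane(S,[xs.mean(),ys.mean()],.042),plane(S,[xs.mean(),ys.mean()],.051))
E
```

```text
[109 176 172] [ 22 174 167] [60  6 84]
blue [ 0.57946082 -0.24383939] (185.7649688720703, 96.18685150146484) -12.628761291503906 grip [ 0.55408983 -0.23815493] 2413
[[  19.   22.   45.   45.   48.   46.   48.   49.   42.   47.   44.   19.
    18.]
 [  22.   49.   45.   45.   48.   45.   46.   47.   46.   47.   40.   42.
    21.]
 [  44.   47.   45.   44.   47.   47.   48.   47.   47.   50.   43.   42.
    21.]
 [  45.   46.   48.   49.   41.   45.   48.   49.   45.   44.   44.   44.
    38.]
 [  45.   41.   44.   47.   43.   47.   42.   49.   46.   44.   47.   47.
    42.]
 [  46.   44.   44.   45.   47.   46.   43.   44.   44.   49.   45.   41.
    45.]
 [  45.   47.   49.   46.   47.   43.   45.   48.   42.   47.   42.   39.
    41.]
 [  40.   44.   49.   46.   48.   46.   49.   46.   47.   45.   43.   45.
    41.]
 [  21.   45.   44.   50.   48.   44.   43.   47.   46.   47.   43.   41.
    22.]
 [  20.   43.   44.   45.   46.   44.   46.   46.   44. 1077.   45.   19.
    19.]
 [  21.   22.   41.   42.   46.   44.   42.   44.   45.   41.   37.   19.
    20.]
 [  20.   18.   18.   18.   40.   39.   43.   39.   20.   21.   23.   20.
    21.]
 [  21.   19.   21.   19.   22.   21.   19.   21.   18.   18.   17.   21.
    18.]
 [  21.   22.   21.   20.   21.   21.   20.   15.   20.   21.   19.   19.
    19.]]
slab z 0.02003260361924797 [[0.0195, 0.0188], [0.0184, 0.0198], [0.0217, 0.0219], [0.018, 0.0187], [0.0168, 0.0214], [0.0213, 0.0171], [0.0193, 0.0189]] plate z 0.007781795098174005<stdin>:11: RuntimeWarning: Mean of empty slice.
  ret = ret.dtype.type(ret / rcount)
Traceback (most recent call last):
ValueError: zero-size array to reduction operation minimum which has no identity
```

```bash
cat > go.py <<'E'
import sys
from h import *
x,y,z,w=map(float,sys.argv[1:5]); s=arm.get_state(); M=R.from_euler('xyz',s['orientation']).as_matrix()
yaw=s['orientation'][2]
d=M.T@(np.array([x,y,z])-s['eef_pos'])*1000
print('shift',d.round(1),'spin',round((yaw-w+np.pi)%(2*np.pi)-np.pi,4),'| at',s['eef_pos'].round(4),'yaw',round(yaw,4),'clock',s['clock'],'F',s['wrist_force'].round(1),'gap',round(s['finger_gap'],4),'q',s['q'].round(2))
E
python3 go.py 0.554 -0.238 0.17 -0.22
```

```text
shift [ 466.7 -317.9   62.7] spin 0.4998 | at [ 0.1932 -0.6725  0.2325] yaw 0.2798 clock 0.15 F [0.2 0.  0.2] gap 0.0909 q [-1.32  0.38  1.73  0.    1.03 -0.03]
```

```bash
python3 -m inch '[{"claw":100,"xyz":[30,-20,4],"spin":0.03},{"claw":100,"xyz":[70,-48,9],"spin":0.08},{"claw":100,"xyz":[110,-75,15],"spin":0.12},{"claw":100,"xyz":[150,-102,20],"spin":0.16},{"claw":100,"xyz":[190,-129,25],"spin":0.2},{"claw":100,"xyz":[230,-157,31],"spin":0.25},{"claw":100,"xyz":[270,-184,36],"spin":0.29},{"claw":100,"xyz":[310,-211,42],"spin":0.33},{"claw":100,"xyz":[350,-238,47],"spin":0.37},{"claw":100,"xyz":[390,-266,52],"spin":0.42}]'; python3 go.py 0.554 -0.238 0.17 -0.22
```

```text
clock: 1.15
eef_pos: [0.4956, -0.3078, 0.1808]
orientation: [3.142, -0.0, -0.142]
wrist_force: [0.2, -1.0, -0.2]
finger_gap: 0.091
finger_force: 0.0
shift [ 47.9 -77.3  10.8] spin 0.0779 | at [ 0.4956 -0.3078  0.1808] yaw -0.1421 clock 1.15 F [ 0.2 -1.  -0.2] gap 0.091 q [-0.6   0.27  2.    0.    0.88  1.12]
```

```bash
python3 -m inch '[{"claw":100,"xyz":[16,-26,3],"spin":0.03},{"claw":100,"xyz":[32,-52,7],"spin":0.06},{"claw":100,"xyz":[44,-70,10],"spin":0.075},{"claw":100,"xyz":[48,-77,11],"spin":0.078},{"claw":100,"xyz":[48,-77,11],"spin":0.078},{"claw":100,"xyz":[48,-77,11],"spin":0.078},{"claw":100,"xyz":[48,-77,11],"spin":0.078},{"claw":100,"xyz":[48,-77,11],"spin":0.078},{"claw":100,"xyz":[48,-77,11],"spin":0.078},{"claw":100,"xyz":[48,-77,11],"spin":0.078}]' | head -3; python3 - <<'E'
from meas import *
c=snap('wrist'); cv2.imwrite('pics/w1.png',c['color'][:,:,::-1]); np.save('w1.npy',c,allow_pickle=True)
H=hsv(c);W=world(c); print(c['eye'],c['rotation'].round(3).tolist())
b=(W[...,2]>.048)&(W[...,2]<.064)&(H[...,1]<90)&(np.hypot(W[...,0]-.554,W[...,1]+.238)<.05)&(c['depth']>0)
ys,xs=np.nonzero(b); print(len(xs),W[b].mean(0),np.median(W[b][:,2]))
if len(xs): print('block',rect(c,b,.056))
blue=(H[...,0]>100)&(H[...,0]<125)&(H[...,1]>150)
print('blue',rect(c,blue,.008))
E
```

```text
clock: 2.15
eef_pos: [0.5528, -0.2402, 0.17]
orientation: [3.142, -0.0, -0.219]
[ 0.62505455 -0.25658534  0.32151937] [[-0.216, 0.943, 0.253], [-0.976, -0.208, -0.057], [-0.001, -0.26, 0.966]]
1098 [ 0.55836527 -0.23942914  0.05543621] 0.05551569446959434
block (array([ 0.55855548, -0.23943829]), (49.41398239135742, 22.422470092773438), -12.439529418945312)
blue (array([ 0.58284558, -0.24503128]), (187.94517517089844, 98.91730499267578), -12.604400634765625)
```

View pics/w1.png

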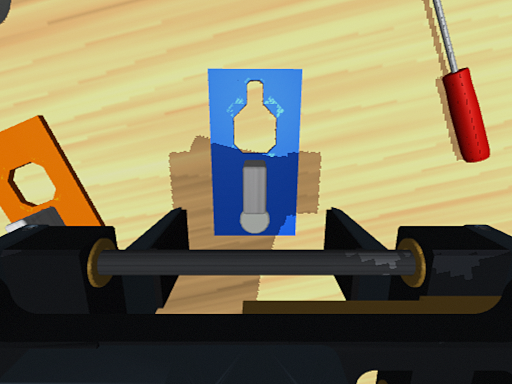

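The wrist view shows the blue plate squarely below, with the block at (255,185) and the keyhole at (255,125). The block measures 49x22 mm at z=0.056, as expected, so I descend onto it.

```bash
python3 go.py 0.557 -0.239 0.033 -0.22
```

```text
shift [  3.8  -2.  137. ] spin 0.0015 | at [ 0.5529 -0.2401  0.17  ] yaw -0.2185 clock 2.2 F [ 1.1  0.3 -0.1] gap 0.0911 q [-0.45  0.31  1.96  0.    0.87  1.34]
```

```bash
python3 -m inch '[{"claw":100,"xyz":[2,-1,15],"spin":0},{"claw":100,"xyz":[4,-2,35],"spin":0},{"claw":100,"xyz":[4,-2,55],"spin":0},{"claw":100,"xyz":[4,-2,75],"spin":0},{"claw":100,"xyz":[4,-2,95],"spin":0},{"claw":100,"xyz":[4,-2,112],"spin":0},{"claw":100,"xyz":[4,-2,125],"spin":0},{"claw":100,"xyz":[4,-2,133],"spin":0},{"claw":100,"xyz":[4,-2,137],"spin":0},{"claw":100,"xyz":[4,-2,137],"spin":0}]' 40
python3 -m inch '[{"claw":60,"xyz":[0,0,0],"spin":0},{"claw":30,"xyz":[0,0,0],"spin":0},{"claw":0,"xyz":[0,0,0],"spin":0},{"claw":0,"xyz":[0,0,0],"spin":0},{"claw":0,"xyz":[0,0,0],"spin":0},{"claw":0,"xyz":[0,0,0],"spin":0},{"claw":0,"xyz":[0,0,0],"spin":0},{"claw":0,"xyz":[0,0,0],"spin":0},{"claw":0,"xyz":[0,0,0],"spin":0},{"claw":0,"xyz":[0,0,0],"spin":0}]' 40
```

```text
clock: 3.2
eef_pos: [0.5573, -0.2388, 0.0327]
orientation: [-3.142, 0.0, -0.218]
wrist_force: [-0.6, -0.6, -0.1]
finger_gap: 0.0911
finger_force: 0.0
clock: 4.2
eef_pos: [0.5573, -0.2388, 0.0329]
orientation: [3.142, -0.0, -0.218]
wrist_force: [0.5, -0.0, -0.8]
finger_gap: 0.0238
finger_force: 40.0
```

```bash
python3 -m inch '[{"claw":0,"xyz":[0,0,-8],"spin":0},{"claw":0,"xyz":[0,0,-20],"spin":0},{"claw":0,"xyz":[0,0,-38],"spin":0},{"claw":0,"xyz":[0,0,-58],"spin":0},{"claw":0,"xyz":[0,0,-78],"spin":0},{"claw":0,"xyz":[0,0,-98],"spin":0},{"claw":0,"xyz":[0,0,-118],"spin":0},{"claw":0,"xyz":[0,0,-134],"spin":0},{"claw":0,"xyz":[0,0,-145],"spin":0},{"claw":0,"xyz":[0,0,-150],"spin":0}]'; python3 go.py 0.58 0.2277 0.18 -0.0434
```

```text
clock: 5.2
eef_pos: [0.5576, -0.239, 0.1845]
orientation: [3.141, -0.001, -0.218]
wrist_force: [0.4, -0.2, -3.9]
finger_gap: 0.024
finger_force: 40.0
shift [ -79.2 -460.4    4.2] spin -0.1748 | at [ 0.5576 -0.239   0.1845] yaw -0.2182 clock 5.2 F [ 0.4 -0.2 -3.9] gap 0.024 q [-0.44  0.3   1.95  0.    0.89  1.35]
```

```bash
python3 -m inch '[{"claw":0,"xyz":[-3,-15,0],"spin":-0.01},{"claw":0,"xyz":[-8,-45,0],"spin":-0.02},{"claw":0,"xyz":[-14,-80,0],"spin":-0.03},{"claw":0,"xyz":[-20,-118,0],"spin":-0.045},{"claw":0,"xyz":[-27,-156,0],"spin":-0.06},{"claw":0,"xyz":[-33,-194,0],"spin":-0.075},{"claw":0,"xyz":[-40,-232,0],"spin":-0.09},{"claw":0,"xyz":[-46,-270,0],"spin":-0.105},{"claw":0,"xyz":[-53,-308,0],"spin":-0.12},{"claw":0,"xyz":[-59,-346,0],"spin":-0.135}]'|head -4;python3 -m inch '[{"claw":0,"xyz":[-3,-35,0],"spin":-0.01},{"claw":0,"xyz":[-8,-65,0],"spin":-0.02},{"claw":0,"xyz":[-14,-90,0],"spin":-0.03},{"claw":0,"xyz":[-16,-105,0],"spin":-0.038},{"claw":0,"xyz":[-19,-112,0],"spin":-0.04},{"claw":0,"xyz":[-19,-114,0],"spin":-0.04},{"claw":0,"xyz":[-19,-114,0],"spin":-0.04},{"claw":0,"xyz":[-19,-114,0],"spin":-0.04},{"claw":0,"xyz":[-19,-114,0],"spin":-0.04},{"claw":0,"xyz":[-19,-114,0],"spin":-0.04}]'; python3 go.py 0.58 0.2277 0.18 -0.0434
python3 - <<'E'
from meas import *
for n in ('wrist','top'):
    c=snap(n); cv2.imwrite(f'pics/{n}2.png',c['color'][:,:,::-1]); np.save(f'{n}2.npy',c,allow_pickle=True)
cw=np.load('wrist2.npy',allow_pickle=True).item(); H=hsv(cw);W=world(cw)
blue=(H[...,0]>100)&(H[...,0]<125)&(H[...,1]>150)
z=np.median(W[blue][:,2]); print('plate top z',z,rect(cw,blue,z))
a,b=(cv2.imread(f'pics/{n}2.png') for n in ('wrist','top'))
cv2.imwrite('pics/both2.png',cv2.resize(np.hstack([a,b]),(800,300)))
E
```

```text
clock: 6.2
eef_pos: [0.5734, 0.114, 0.182]
orientation: [3.141, 0.002, -0.082]
wrist_force: [0.5, -0.3, -3.5]
clock: 7.2
eef_pos: [0.5653, 0.2264, 0.183]
orientation: [-3.142, -0.0, -0.044]
wrist_force: [-0.1, -0.7, -2.5]
finger_gap: 0.0238
finger_force: 40.0
shift [14.7 -1.9  3. ] spin -0.0005 | at [0.5653 0.2264 0.183 ] yaw -0.0439 clock 7.2 F [-0.1 -0.7 -2.5] gap 0.0238 q [ 0.34  0.3   1.95 -0.    0.89  1.96]
plate top z 0.15787738568479523 (array([0.62594147, 0.2235546 ]), (119.47032165527344, 99.34607696533203), -2.5206069946289062)
```

View pics/both2.png

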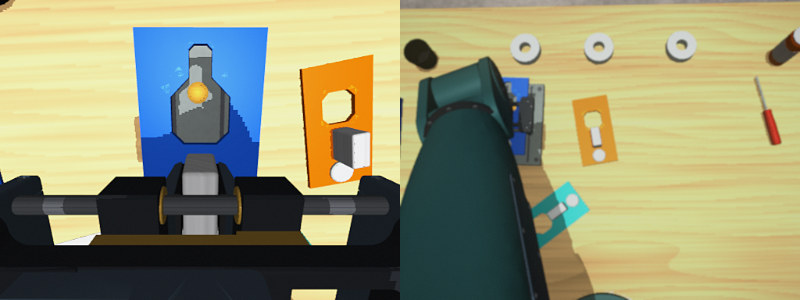

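The left half (wrist view) shows the brass head through the keyhole at about (252,118) full-scale, near the slot mouth, with the plate edge square. The right half (top view) shows the arm hiding most of the fixture, with the orange plate undisturbed. Next I measure the stud in the wrist frame.

```bash
python3 - <<'E'
from meas import *
c=np.load('wrist2.npy',allow_pickle=True).item(); H=hsv(c);W=world(c);U=np.arange(512)[None];V=np.arange(384)[:,None]
b=(H[...,0]>12)&(H[...,0]<32)&(H[...,1]>120)&(np.hypot(U-252,V-118)<22)
ys,xs=np.nonzero(b); (x,y),r=cv2.minEnclosingCircle(np.c_[xs,ys].astype(np.float32))
P=plane(c,[[xs.mean(),ys.mean()],[x,y],[x-r,y],[x+r,y]],.046); print(len(xs),x,y,r,P[:2],'diam',np.linalg.norm(P[3]-P[2]),'z',np.median(W[b][:,2]))
# fixture yaw/edges from slab visible through keyhole omitted
blue=(H[...,0]>100)&(H[...,0]<125)&(H[...,1]>150)
# slot: holes in plate
m=blue.astype(np.uint8); cs,h=cv2.findContours(m,cv2.RETR_CCOMP,cv2.CHAIN_APPROX_NONE)
ins=[k for k,q in zip(cs,h[0]) if q[3]>=0]; k=max(ins,key=cv2.contourArea).reshape(-1,2)
Q=plane(c,k,.158)[:,:2]; t=-.0437; L=Q@np.array([[np.cos(t),-np.sin(t)],[np.sin(t),np.cos(t)]])
g=np.array([np.cos(t)*.5653+np.sin(t)*.2264,-np.sin(t)*.5653+np.cos(t)*.2264]); L-=g; print('keyhole in grip frame x',L.min(0),L.max(0))
E
```

```text
569 252.91748046875 118.2742691040039 13.698817253112793 [[0.63957184 0.22634478 0.046     ]
 [0.63943098 0.22619253 0.046     ]] diam 0.02775812191709048 z 0.04531121947914818
keyhole in grip frame x [ 0.03286027 -0.02418354] [0.10878267 0.02356873]
```

```bash
python3 go.py 0.5836 0.2286 0.1 -0.0434
```

```text
shift [18.3 -2.8 83. ] spin -0.0002 | at [0.5652 0.2266 0.183 ] yaw -0.0436 clock 7.3 F [-0.4  0.4 -2.5] gap 0.0238 q [ 0.34  0.3   1.95 -0.    0.89  1.96]
```

```bash
python3 -m inch '[{"claw":0,"xyz":[6,-1,5],"spin":0},{"claw":0,"xyz":[13,-2,15],"spin":0},{"claw":0,"xyz":[18,-3,30],"spin":0},{"claw":0,"xyz":[18,-3,45],"spin":0},{"claw":0,"xyz":[18,-3,58],"spin":0},{"claw":0,"xyz":[18,-3,68],"spin":0},{"claw":0,"xyz":[18,-3,77],"spin":0},{"claw":0,"xyz":[18,-3,82],"spin":0},{"claw":0,"xyz":[18,-3,83],"spin":0},{"claw":0,"xyz":[18,-3,83],"spin":0}]'|head -3
cat > look.py <<'E'
import sys
from meas import *
c=snap('wrist'); s=arm.get_state(); p=s['eef_pos']; t=s['orientation'][2]
cv2.imwrite(f'pics/{sys.argv[1]}.png',c['color'][:,:,::-1]); np.save(f'{sys.argv[1]}.npy',c,allow_pickle=True)
H=hsv(c);W=world(c)
def loc(P): d=np.atleast_2d(P)[:,:2]-p[:2]; return np.c_[d@[np.cos(t),np.sin(t)],d@[-np.sin(t),np.cos(t)]]*1000
b=(H[...,0]>12)&(H[...,0]<32)&(H[...,1]>120)&(np.hypot(W[...,0]-.6395,W[...,1]-.2262)<.03)&(abs(W[...,2]-.046)<.008)
ys,xs=np.nonzero(b); (x,y),r=cv2.minEnclosingCircle(np.c_[xs,ys].astype(np.float32))
P=plane(c,[[x,y],[x-r,y],[x+r,y]],.046); print('stud',P[0],'diam',np.linalg.norm(P[2]-P[1]),'z',np.median(W[b][:,2]),'in tool frame (x,left)',loc(P[0]))
blue=(H[...,0]>100)&(H[...,0]<125)&(H[...,1]>150); z=np.median(W[blue][:,2])
print('plate z',z,'expected',p[2]-.025,rect(c,blue,z),'far edge local',loc(plane(c,np.argwhere(blue)[:,::-1],z)).max(0),loc(plane(c,np.argwhere(blue)[:,::-1],z)).min(0))
E
python3 look.py w3
```

```text
clock: 8.3
eef_pos: [0.5834, 0.2292, 0.1001]
orientation: [-3.141, -0.0, -0.043]
stud [0.63975289 0.22659161 0.046     ] diam 0.027213421602819463 z 0.0452126210529422 in tool frame (x,left) [[56.29594429 -0.2809373 ]]
plate z 0.07505292213334319 expected 0.07538169387375315 (array([0.64405798, 0.22639308]), (119.40851593017578, 100.05303192138672), -2.4323043823242188) far edge local [120.34275664 177.88904173] [ -69.88301645 -152.04079665]
```

View pics/w3.png

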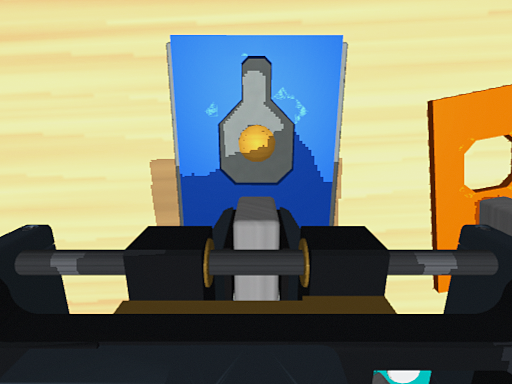

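The wrist view shows the stud head at (256,143), centred in the big opening (56.3 mm ahead, 0.3 mm off side), so I lower the plate.

```bash
python3 -m inch '[{"claw":0,"xyz":[0,0,5],"spin":0},{"claw":0,"xyz":[0,0,11],"spin":0},{"claw":0,"xyz":[0,0,17],"spin":0},{"claw":0,"xyz":[0,0,23],"spin":0},{"claw":0,"xyz":[0,0,29],"spin":0},{"claw":0,"xyz":[0,0,35],"spin":0},{"claw":0,"xyz":[0,0,40],"spin":0},{"claw":0,"xyz":[0,0,43],"spin":0},{"claw":0,"xyz":[0,0,45],"spin":0},{"claw":0,"xyz":[0,0,45],"spin":0}]'; python3 look.py w4
```

```text
clock: 9.35
eef_pos: [0.5832, 0.2291, 0.0548]
orientation: [3.142, 0.0, -0.043]
wrist_force: [0.2, 0.7, -2.8]
finger_gap: 0.0238
finger_force: 40.0
stud [0.63985262 0.22656466 0.046     ] diam 0.027211338893372235 z 0.045336650299034886 in tool frame (x,left) [[56.62860024 -0.15361063]]
plate z 0.02964452131659688 expected 0.029951637094189992 (array([0.64388049, 0.22632324]), (119.41688537597656, 100.00708770751953), -2.4322586059570312) far edge local [120.40992133 177.94759581] [-126.57267544 -177.51804947]
```

```bash
python3 -m inch '[{"claw":0,"xyz":[-3,0,0],"spin":0},{"claw":0,"xyz":[-8,0,0],"spin":0},{"claw":0,"xyz":[-13,0,0],"spin":0},{"claw":0,"xyz":[-18,0,0],"spin":0},{"claw":0,"xyz":[-23,0,0],"spin":0},{"claw":0,"xyz":[-28,0,0],"spin":0},{"claw":0,"xyz":[-33,0,0],"spin":0},{"claw":0,"xyz":[-38,0,0],"spin":0},{"claw":0,"xyz":[-42,0,0],"spin":0},{"claw":0,"xyz":[-43.5,0,0],"spin":0}]'; python3 look.py w5
```

```text
clock: 10.4
eef_pos: [0.5393, 0.231, 0.0549]
orientation: [3.142, 0.0, -0.043]
wrist_force: [-0.5, -0.4, -3.2]
finger_gap: 0.0237
finger_force: 40.0
stud [0.63881217 0.22600315 0.046     ] diam 0.029377859533031906 z 0.045316373081458666 in tool frame (x,left) [[99.57244131 -0.75764679]]
plate z 0.0298056775840934 expected 0.029917048546125848 (array([0.59997565, 0.22811099]), (119.4054946899414, 99.9172134399414), -2.4267120361328125) far edge local [120.42127163 177.94079284] [-132.61609482 -177.49973576]
```

View pics/w5.png

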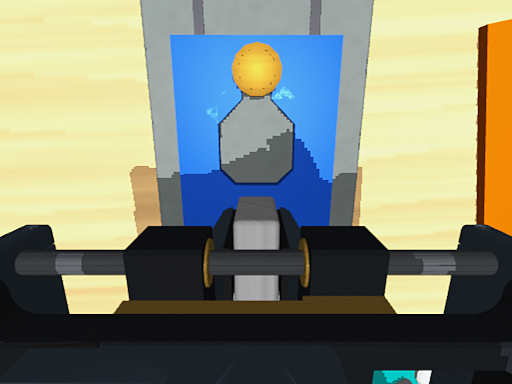

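The wrist view shows the brass head at (257,69) over the narrow slot near its closed end, with the plate edges parallel to the slab. I lower the last 2 mm and release.

```bash
python3 -m inch '[{"claw":0,"xyz":[0,0,0.5],"spin":0},{"claw":0,"xyz":[0,0,1],"spin":0},{"claw":0,"xyz":[0,0,1.5],"spin":0},{"claw":0,"xyz":[0,0,2],"spin":0},{"claw":0,"xyz":[0,0,2],"spin":0},{"claw":0,"xyz":[0,0,2],"spin":0},{"claw":0,"xyz":[0,0,2],"spin":0},{"claw":0,"xyz":[0,0,2],"spin":0},{"claw":0,"xyz":[0,0,2],"spin":0},{"claw":0,"xyz":[0,0,2],"spin":0}]'
```

```text
clock: 11.45
eef_pos: [0.5398, 0.231, 0.0529]
orientation: [3.142, 0.0, -0.043]
wrist_force: [-0.7, 0.4, -3.8]
finger_gap: 0.0238
finger_force: 40.0
```

```bash
python3 -m inch '[{"claw":0,"xyz":[0,0,0.3],"spin":0},{"claw":0,"xyz":[0,0,0.5],"spin":0},{"claw":0,"xyz":[0,0,0.5],"spin":0},{"claw":0,"xyz":[0,0,0.5],"spin":0},{"claw":40,"xyz":[0,0,0.5],"spin":0},{"claw":60,"xyz":[0,0,0.5],"spin":0},{"claw":75,"xyz":[0,0,0.5],"spin":0},{"claw":75,"xyz":[0,0,0.5],"spin":0},{"claw":75,"xyz":[0,0,0.5],"spin":0},{"claw":75,"xyz":[0,0,0.5],"spin":0}]'
python3 -m inch '[{"claw":75,"xyz":[0,0,-5],"spin":0},{"claw":75,"xyz":[0,0,-15],"spin":0},{"claw":75,"xyz":[0,0,-30],"spin":0},{"claw":75,"xyz":[0,0,-45],"spin":0},{"claw":75,"xyz":[0,0,-60],"spin":0},{"claw":75,"xyz":[0,0,-80],"spin":0},{"claw":75,"xyz":[0,0,-100],"spin":0},{"claw":75,"xyz":[0,0,-115],"spin":0},{"claw":75,"xyz":[0,0,-120],"spin":0},{"claw":75,"xyz":[0,0,-120],"spin":0}]'; python3 look.py w6
```

```text
clock: 12.45
eef_pos: [0.5398, 0.231, 0.0524]
orientation: [-3.142, -0.0, -0.043]
wrist_force: [0.2, -1.0, 0.9]
finger_gap: 0.0672
finger_force: 0.0
clock: 13.45
eef_pos: [0.5401, 0.2312, 0.1733]
orientation: [-3.141, -0.001, -0.043]
wrist_force: [0.7, -0.4, 0.2]
finger_gap: 0.0682
finger_force: 0.0
stud [0.6389926  0.22641173 0.046     ] diam 0.02859433958267475 z 0.045383944211004834 in tool frame (x,left) [[99.41844422 -0.28482182]]
plate z 0.02787680046792873 expected 0.14740429626142856 (array([0.56567188, 0.22985405]), (188.8260955810547, 99.78144836425781), -2.522308349609375) far edge local [120.39167848 299.53808735] [-165.21762221 -297.55896975]
```

View pics/w6.png

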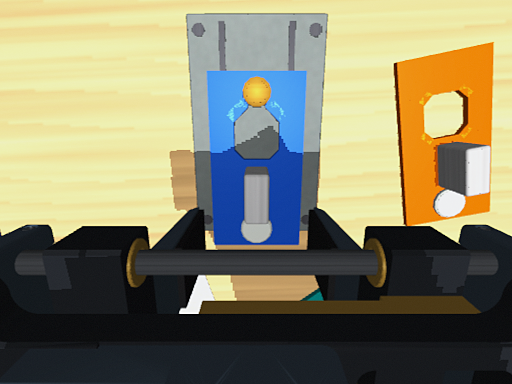

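The wrist view shows the plate flat (top at z=0.028), with the brass head at (257,92) over the slot, about 99.4 mm from the block, against 100 wanted. Its yaw is -2.52° against the fixture's -2.49°. The gripper is clear and the orange plate is untouched.

```bash
python3 -c "
from cell import arm
print(arm.hand_in())"
```

```text
the job is handed in; nothing more can be done
None
```

The blue plate is on the fixture, lying flat and square with it. The stud is locked under its head about 0.6 mm from the target point in the slot, the orange plate was not touched, and the job was handed in at about 13.5 s.

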